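# Pack the mending tin: reels and thimble in a row, lid shut, tape on top

## Robot

A 6-joint arm with a two-finger parallel gripper is mounted at the origin on a cart in front of the work surface, level with it; the furniture and walls round the work are solid. World frame = base frame: x ahead of the robot, y to its left, z up, the work surface at z = 0. Lengths are in mm, angles in rad, forces in N, time in s.
With the tool pointing down it reaches from about 275 to 1000 mm from the base axis. Payload 8.4 kg.
Tool frame: the origin (TCP) lies between the finger pads; the fingertips stand 22 mm ahead of it and the grasp point (between the pads) lies 3 mm ahead of it; z points along the fingers, y is the line along which they close (so a half turn about z gives the same grasp; the last joint's range is limited). The gripper opens to 85 mm and grips with 20 to 120 N. Pads are 22 mm wide; open, the fingers measure 114 mm over their backs; the gripper's body (76 mm by 85 mm) begins 54 mm behind the grasp point. The pads swing forward as they close: fully open they stand 13 mm farther back than shut.
Start: joints at [1.271, 0.353, 1.633, -0, 1.155, -0.002], TCP at [183.385, 597.493, 253.281] pointing down, gripper open.
Joint ranges: [-2.63, 2.63], [-0.92, 2.1], [0.06, 2.66], [-1.3, 4.44], [0, 2.69], [-3.02, 3.02]. Speed limits (rad/s): [2.22, 2.22, 2.79, 3.14, 3.14, 3.14].

## Interface

Orientations are given as [roll, pitch, yaw] about the fixed x, y, z axes, in that order (R = Rz(yaw) Ry(pitch) Rx(roll)).
In Python, from rig import r, grab_frame gives the robot as it stands.
- The arm moves only by the shell command python3 -m inch 'ROWS' [FORCE]. ROWS is JSON, a list of rows, each a list of 7 numbers: the turn, a rotation vector about the tool's x, y, z as a fraction of full scale, then the shift along the tool's x, y, z as a fraction of full scale, then the closure, from 0 (fully open) to 1 (shut). In form: [[rx, ry, rz, dx, dy, dz, fingers], ...]. A call has 1 to 8 rows; each row shifts and turns the commanded pose from where the row before left it, along the tool's axes as they then stand; what a row does not reach is not made up. Full scale, the value 1, is 2.5 cm for a shift and pi rad for a turn. A row lasts 1/12 s, in which the tool goes at most 41.7 mm and 7.16 degrees, less where a joint would pass 70% of its speed; a pose out of reach is approached as far as the arm can. A call with a number of a shift or a turn outside -1 to 1 is refused whole. A call with a gripper value outside its range is refused whole. The fingers move at their own pace and stop on an object; FORCE is the grip in N (left out, the last holds). Time passes only in rows, so rows that do not move let the fingers close. It gives the time, the measured TCP pose, the force, the opening and the grip force at its end, in the units of the state.
- r.sense(): the state, without advancing time (a new reading comes with each control period).
- grab_frame(name): name is "scene" or "top" or "wrist"; returns a dict with "pixels" (480x640x3 uint8, red, green, blue), "z_map" (480x640 float32, mm along the optical axis (not along the pixel's ray), 0 where there is no reading), "vertical_fov" (degrees; the focal length in pixels is half the picture's height over the tangent of half this angle, whatever the lens; pixels are square), "cx", "cy" (the principal point, pixels), "dist" ([k1, k2, p1, p2, k3] as OpenCV has them; the pictures are not rectified), "cam_to_world" (4x4, takes a point from camera to world coordinates). Camera axes: x right, y down, z forward; pixel columns grow to the right and rows downward; lengths in mm; the calibration is good to about 2 mm. A picture is of the moment at which its call begins.
- r.sign_off(): hands the job in; it is judged then, once.
The state is a dict: "clock": time; "qpos": joint angles; "qvel": joint speeds; "joint_efforts": joint torques, N m; "eef_pos": TCP position; "tcp_rot": TCP orientation; "contact_force": force on the tool from outside, world axes, zero at the start; "wrist_torque": the same for the moment, N m; "opening": opening from 0.0 (shut) to 1.0 (fully open); "grasp_force": force on a finger pad.
Only numpy, scipy, OpenCV 4.12 (cv2) and the standard library are available. Lean on these libraries where they do the work, as an engineer would, in place of code of your own. Each camera call takes 0.05 s, during which the arm holds its last target. There are 200 camera calls.

## Task

Pack the mending tin where it stands: looking at it from its front with the hinge at the back, stand the cream reel at the left-hand end and the grey reel at the right-hand end, with the thimble standing between them in the same row. Then shut the lid and lay the tape measure flat on top of it, the whole of the round case over the lid. The rust-coloured reel on the worktop stays out, where it is.

Things in the scene. Friction and masses are not known exactly. Their poses are not given: they have to be found in the camera images.
- tin: Dark green hinged sewing tin, loose, 0.5 kg, open (the flat buttons on its floor are decoration), 78 (x) x 117 (y) mm. Origin on the underside; +x from the front to the hinge, +y to the left end seen from the front. Inside x -36 to +39, y -56 to +56 mm; floor at z = 2, rim at z = 36 mm. Hinge axis along y at x = 42, z = 37 mm. Shut, the lid lies from z = 44 to 46 mm, x -39 to +42, y -59 to +59 mm.
- tin_lid (a joint): Opening angle of the tin's lid, rad: 0 shut, 1.95 open as far as it goes, leaning back past upright, its front edge about 110 mm above the tin's underside. Light friction (0.02 N m), no catch: push it over from behind, then down until it lies on the tin.
- lid_lip (a point): Middle of the lid's front edge on its outer (top) face, 81 mm from the hinge axis; its axes turn with the lid and equal the tin's when shut.
- cream_reel: Cotton reel with cream (off-white) thread, pale wooden ends and a round cream paper label on top, 30 mm diameter, 38 mm high, 18 g, standing upright. Origin: centre of its underside, z up. It stands 4 mm proud of the tin's rim when it is in.
- grey_reel: Cotton reel with dark grey thread and a dark grey label on top, otherwise the same as the cream one: 30 mm diameter, 38 mm high. Origin: centre of its underside.
- rust_reel: Cotton reel with rust-red thread and label, same size, standing upright on the worktop (another one stands far off in the cream tray, as part of the room). It is in use and stays out where it is. Origin: centre of its underside.
- thimble: Steel thimble standing mouth down, 20 mm diameter at the foot narrowing to 16 mm at 19 mm height, domed top at 24 mm, 14 g. Origin: centre of its underside, z up.
- tape: Cream sewing tape in a round case with a red centre button, lying flat, 70 g. Its origin is the underside, in the middle of the 96 mm overall length; the round case, 51 mm diameter and 17 mm high (21 mm with the button), is centred 22 mm along +y from the origin, and the thin end of the tape sticks out along -y to 48 mm from the origin.
- tape_case (a point): Centre of the underside of the tape measure's round case; axes as the tape measure's: z up, -y towards the free end of the tape.

How it is judged (in metres and radians):
On the way, in this order (a step that is already met when the one before it is completed fails the run):
1. both reels and the thimble stand in their places in the open tin (y of cream_reel in the frame of tin between 0.018 and 0.045 m and x of cream_reel in the frame of tin between -0.02 and 0.024 m and z of cream_reel in the frame of tin between -0.003 and 0.007 m and angle between each of cream_reel, grey_reel, thimble's own z axis and vertical below 0.15 rad and y of grey_reel in the frame of tin between -0.045 and -0.018 m and x of grey_reel in the frame of tin between -0.02 and 0.024 m and z of grey_reel in the frame of tin between -0.003 and 0.007 m and y of thimble in the frame of tin between -0.018 and 0.018 m and x of thimble in the frame of tin between -0.02 and 0.024 m and z of thimble in the frame of tin between -0.003 and 0.007 m and value of joint tin_lid above 0.5 rad), for 0.2 s.
2. the lid is shut over them (value of joint tin_lid below 0.08 rad and y of cream_reel in the frame of tin between 0.018 and 0.045 m and x of cream_reel in the frame of tin between -0.02 and 0.024 m and z of cream_reel in the frame of tin between -0.003 and 0.007 m and angle between each of cream_reel, grey_reel, thimble's own z axis and vertical below 0.15 rad and y of grey_reel in the frame of tin between -0.045 and -0.018 m and x of grey_reel in the frame of tin between -0.02 and 0.024 m and z of grey_reel in the frame of tin between -0.003 and 0.007 m and y of thimble in the frame of tin between -0.018 and 0.018 m and x of thimble in the frame of tin between -0.02 and 0.024 m and z of thimble in the frame of tin between -0.003 and 0.007 m), for 0.2 s.
At the end, for the whole second after the job is handed in: Upright on the tin's floor, within 20 mm of its long middle line: cream reel over 18 mm left of the middle, grey over 18 mm right, thimble within 18 mm of it; lid shut to 0.08 rad; tape flat on the lid, case centre within 17 mm (front to back) and 36 mm (sideways) of its middle; all at rest (all of step 2 and x of tape_case in the frame of tin between -0.016 and 0.019 m and y of tape_case in the frame of tin between -0.036 and 0.036 m and z of tape_case in the frame of tin between 0.04 and 0.052 m and angle between tape's own z axis and vertical below 0.15 rad and linear speed of each of cream_reel, grey_reel, thimble, tape, tin below 0.02 m/s); the robot touches nothing.
It fails at once if the rust-coloured reel is knocked or moved by more than 25 mm (distance of rust_reel from where it was at the start of the episode above 0.025 m).
It fails at once if the tin is pushed more than 40 mm from where it stood (distance of tin from where it was at the start of the episode above 0.04 m).
It also fails if it takes over 106 s, if anything falls off the work surface, if the arm or the gripper's body presses on something with over 40 N, if the wrist force passes 120 N, or if a joint passes its speed limit or range.

## Working session

There is one attempt and no reset: what is moved stays moved. The work goes in short steps, Python scripts to look and compute and a shell command to move; the robot and the scene stay as the last step left them, time stands still between calls to the robot, and variables do not carry over. Pictures are saved under pics/ and viewed, at most 14 in all, crops included, and the job is handed in when it is done.

```bash
mkdir -p pics; ls
python3 - <<'E'
from rig import r, grab_frame
import cv2,pickle
print(r.sense())
for n in("scene","top"):
    f=grab_frame(n); pickle.dump(f,open(n+".pkl","wb"))
    cv2.imwrite(f"pics/{n}0.png",f["pixels"][:,:,::-1]); print(n,f["vertical_fov"],f["cx"],f["cy"],f["dist"],f["cam_to_world"])
E
```

```text
pics
{'clock': 0.0, 'qpos': array([ 1.27059789e+00,  3.53658106e-01,  1.63414731e+00,  1.79688484e-05,
        1.15515494e+00, -2.42170678e-03]), 'qvel': array([ 0.00155714,  0.00071354,  0.00070219, -0.00025084,  0.00099061,
       -0.0009723 ]), 'joint_efforts': array([-1.45331628e-04, -6.05238032e+01, -3.42078602e+01,  5.73000420e-05,
        8.99875537e-03,  1.74598597e-05]), 'eef_pos': array([183.2502629 , 597.07253533, 252.54978345]), 'tcp_rot': array([-3.14022499e+00, -1.97411387e-05,  2.84380864e+00]), 'contact_force': array([ 0.60330656, -0.76042898, -0.13347523]), 'wrist_torque': array([ 0.01787054, -0.01304527,  0.03565523]), 'grasp_force': 0.0, 'opening': 0.9987292897687307}
scene 44.08602963557347 336.44300426291386 230.1041071269402 [-0.09157994  0.          0.          0.          0.        ] [[ 7.78499481e-01 -2.64189508e-01  5.69335106e-01  8.64809322e+00]
 [-6.27476268e-01 -3.06551575e-01  7.15751119e-01 -8.31882653e+02]
 [-1.45633625e-02 -9.14456142e-01 -4.04422889e-01  4.24266759e+02]
 [ 0.00000000e+00  0.00000000e+00  0.00000000e+00  1.00000000e+00]]
top 52.88666549363132 318.82204126603824 236.23668051612253 [-0.02058731  0.          0.          0.          0.        ] [[ 1.28385649e-02 -9.93708711e-01  1.11257216e-01  4.12345227e+02]
 [-9.99512766e-01 -9.58789085e-03  2.97035915e-02 -2.43837004e+02]
 [-2.84499956e-02 -1.11584359e-01 -9.93347637e-01  9.00039628e+02]
 [ 0.00000000e+00  0.00000000e+00  0.00000000e+00  1.00000000e+00]]
```

View pics/scene0.png

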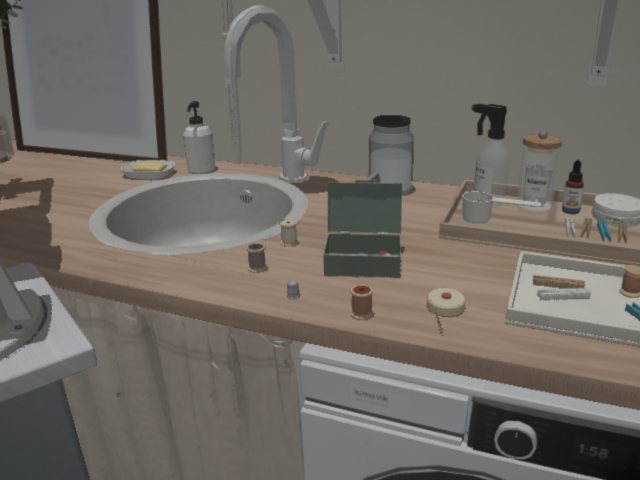

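View pics/top0.png

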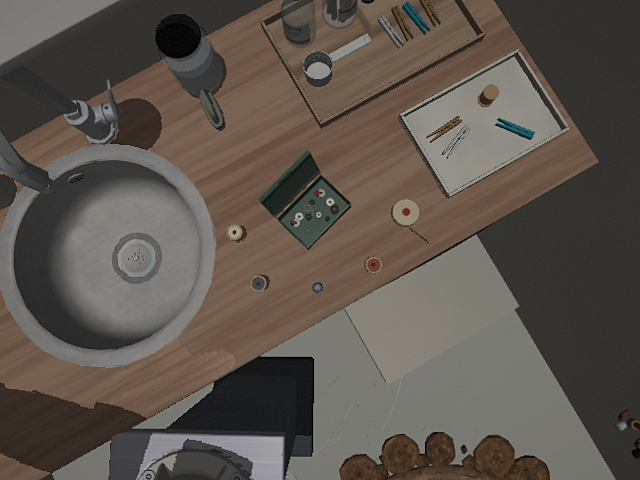

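```bash
cat > h.py <<'E'
import numpy as np, cv2, pickle
def K(f):
    F=240/np.tan(np.radians(f["vertical_fov"]/2)); return np.array([[F,0,f["cx"]],[0,F,f["cy"]],[0,0,1.]])
def rays(f,px):
    u=cv2.undistortPoints(np.float64(px).reshape(-1,1,2),K(f),np.float64(f["dist"])).reshape(-1,2)
    return np.c_[u,np.ones(len(u))]
def onplane(f,px,z):
    M=f["cam_to_world"]; d=rays(f,px)@M[:3,:3].T; o=M[:3,3]
    return o+d*((z-o[2])/d[:,2])[:,None]
def cloud(f):
    v,u=np.mgrid[:480,:640]; d=rays(f,np.c_[u.ravel(),v.ravel()])*f["z_map"].reshape(-1,1)
    M=f["cam_to_world"]; return (d@M[:3,:3].T+M[:3,3]).reshape(480,640,3)
E
python3 - <<'E'
from h import *
f=pickle.load(open("top.pkl","rb")); P=cloud(f); im=f["pixels"]
print("table z",P[300:320,280:300,2].mean(), P[300:320,280:300,2].std())
for n,(u,v),h,s in [("cream",(235,233),38,15),("grey",(259,283),38,15),("thimble",(317,287),24,12),("rust",(373,264),38,15),("tape",(405,212),17,22)]:
    m=np.zeros((480,640),bool); m[v-s:v+s,u-s:u+s]=1
    m&=(abs(P[...,2]-h)<6)&(f["z_map"]>0)
    q=P[m]; (c,rad)=cv2.minEnclosingCircle(np.float32(q[:,:2]))
    print(n,m.sum(),"mean",q.mean(0).round(1),"circ",np.round(c,1),round(rad,1))
roi=np.zeros((480,640),bool); roi[145:255,250:360]=1
for lo,hi in[(28,42),(45,120),(95,120),(-3,12)]:
    q=P[roi&(P[...,2]>lo)&(P[...,2]<hi)]
    g=roi&(P[...,2]>lo)&(P[...,2]<hi)
    if hi==12:
        g&=(im[...,1].astype(int)>im[...,0]+5); q=P[g]
    r=cv2.minAreaRect(np.float32(q[:,:2])); print(lo,hi,len(q),r,cv2.boxPoints(r).round(0).tolist(),q.mean(0))
big=cv2.resize(im[140:300,220:430],None,fx=3.8,fy=3.7,interpolation=cv2.INTER_CUBIC)
cv2.imwrite("pics/crop.png",big[:,:,::-1])
E
```

```text
table z 9.22257452891944 89.5438973718325
cream 208 mean [515.  -63.7  38.4] circ [514.9 -63.6] 14.9
grey 214 mean [ 422.9 -109.6   38.4] circ [ 422.8 -109.8] 14.9
thimble 58 mean [ 417.4 -214.9   22.9] circ [ 417.7 -215.1] 7.8
rust 219 mean [ 459.1 -315.3   38.3] circ [ 459.2 -315.3] 14.9
tape 624 mean [ 557.1 -376.2   16.9] circ [ 549.6 -380.7] 34.9
28 42 373 ((559.6793212890625, -203.89117431640625), (89.3743667602539, 115.8566665649414), 46.14822006225586) [[487.0, -196.0], [570.0, -276.0], [632.0, -212.0], [549.0, -132.0]] [ 569.70689539 -196.87722765   35.96058817]
45 120 1348 ((595.1776123046875, -166.28854370117188), (24.39884376525879, 118.14421844482422), 46.06993103027344) [[544.0, -134.0], [629.0, -216.0], [646.0, -198.0], [561.0, -117.0]] [ 597.31268464 -165.19529924   82.35409218]
95 120 404 ((599.4713745117188, -162.14251708984375), (12.46275520324707, 117.70397186279297), 46.31004333496094) [[553.0, -126.0], [638.0, -207.0], [646.0, -198.0], [561.0, -117.0]] [ 600.93512218 -160.92565204  109.90383556]
-3 12 1789 ((556.1941528320312, -208.06259155273438), (77.19496154785156, 112.1124267578125), 45.81886291503906) [[489.0, -197.0], [569.0, -275.0], [623.0, -219.0], [543.0, -141.0]] [ 556.41899336 -206.26085776    2.07535419]
```

View pics/crop.png

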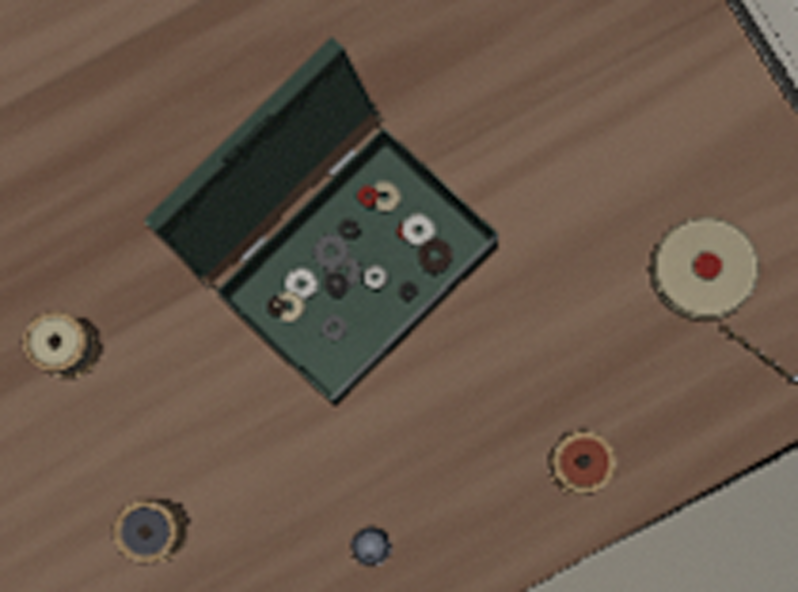

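```bash
cat >> h.py <<'E'
from scipy.spatial.transform import Rotation as Ro
O=np.array([555.5,-208.6]); A=np.radians(46.0)
def tin(x,y): c,s=np.cos(A),np.sin(A); return O+[c*x-s*y,s*x+c*y]
def go(*t):
    from rig import r
    s=r.sense(); R=Ro.from_euler("xyz",s["tcp_rot"])
    d=R.inv().apply(np.array(t)-s["eef_pos"])/25
    G=Ro.from_euler("xyz",[np.pi,0,A+np.pi/2])
    print("t",round(s["clock"],2),"tcp",s["eef_pos"].round(1),"shift",d.round(3),"turn",((R.inv()*G).as_rotvec()/np.pi).round(4),"open",round(s["opening"],3),"grip",round(s["grasp_force"],1),"F",s["contact_force"].round(1))
E
python3 -m inch '[[0,0,0.0373,0,0,0,0],[0,0,0.0373,0,0,0,0],[0,0,0.0373,0,0,0,0],[0,0,0.0373,0,0,0,0],[0,0,0,0,0,0,0.3],[0,0,0,0,0,0,0.3]]' 40
python3 -c "
from h import *
go(422.9,-109.7,100)"
```

```text
clock: 0.6
eef_pos: [183.3, 597.3, 252.9]
tcp_rot: [-3.141, 0.0, 2.379]
contact_force: [0.1, 0.2, 0.1]
opening: 0.749
grasp_force: 0.0
t 0.6 tcp [183.3 597.3 252.9] shift [-26.466 -13.819   6.133] turn [-0.0002  0.0001  0.0016] open 0.749 grip 0.0 F [0.1 0.2 0.1]
```

```bash
python3 -m inch '[[0,0,0,-0.945,-0.4935,0,0.4],[0,0,0,-0.945,-0.4935,0,0.4],[0,0,0,-0.945,-0.4935,0,0.4],[0,0,0,-0.945,-0.4935,0,0.4],[0,0,0,-0.945,-0.4935,0,0.4],[0,0,0,-0.945,-0.4935,0,0.4],[0,0,0,-0.945,-0.4935,0,0.4],[0,0,0,-0.945,-0.4935,0,0.4]]' >/dev/null
python3 -m inch '[[0,0,0,-0.945,-0.4935,0,0.4],[0,0,0,-0.945,-0.4935,0,0.4],[0,0,0,-0.945,-0.4935,0,0.4],[0,0,0,-0.945,-0.4935,0,0.4],[0,0,0,-0.945,-0.4935,0,0.4],[0,0,0,-0.945,-0.4935,0,0.4],[0,0,0,-0.945,-0.4935,0,0.4],[0,0,0,-0.945,-0.4935,0,0.4]]' >/dev/null
python3 -m inch '[[0,0,0,-0.945,-0.4935,0,0.4],[0,0,0,-0.945,-0.4935,0,0.4],[0,0,0,-0.945,-0.4935,0,0.4],[0,0,0,-0.945,-0.4935,0,0.4],[0,0,0,-0.945,-0.4935,0.9,0.4],[0,0,0,-0.945,-0.4935,0.9,0.4],[0,0,0,-0.945,-0.4935,0.9,0.4],[0,0,0,-0.945,-0.4935,0.9,0.4]]' >/dev/null
python3 -m inch '[[0,0,0,-0.945,-0.4935,0.7,0.4],[0,0,0,-0.945,-0.4935,0.7,0.4],[0,0,0,0,0,0,0.4]]'
python3 - <<'E'
from h import *
from rig import grab_frame
go(422.9,-109.7,28)
f=grab_frame("wrist"); pickle.dump(f,open("w.pkl","wb")); cv2.imwrite("pics/w1.png",f["pixels"][:,:,::-1])
P=cloud(f); m=(abs(P[...,2]-38)<4)&(np.hypot(P[...,0]-423,P[...,1]+110)<35)
print(m.sum(), P[m].mean(0) if m.any() else 0, cv2.minEnclosingCircle(np.float32(P[m][:,:2])) if m.any() else 0)
E
```

```text
clock: 2.85
eef_pos: [403.5, -62.5, 125.9]
tcp_rot: [-3.14, -0.001, 2.377]
contact_force: [-1.4, 0.7, 0.1]
opening: 0.597
grasp_force: 0.0
t 2.85 tcp [403.5 -62.5 125.9] shift [-1.871 -0.818  3.916] turn [-0.0006 -0.0004  0.0012] open 0.597 grip 0.0 F [-1.4  0.7  0.1]
1867 [ 421.9102919  -109.84278563   37.95333072] ((422.0431823730469, -110.74459075927734), 15.3218355178833)
```

View pics/w1.png

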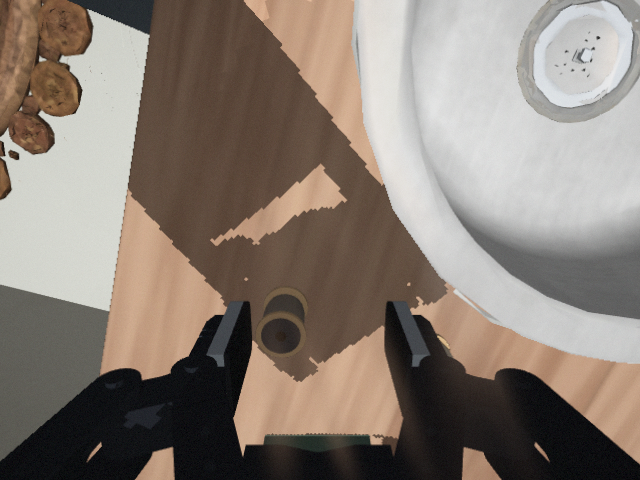

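```bash
python3 -m inch '[[0,0,0,-0.93,-0.4,0,0.4],[0,0,0,-0.94,-0.4,0,0.4],[0,0,0,0,0,0.5,0.4],[0,0,0,0,0,0.5,0.4],[0,0,0,0,0,0,0.4]]' >/dev/null
python3 -c "
from h import *
go(422.2,-109.8,28)"
```

```text
t 3.32 tcp [ 422.2 -105.8  102.4] shift [-0.115 -0.113  2.977] turn [-0.0003 -0.0006  0.0012] open 0.599 grip 0.0 F [-0.3  0.1 -0.2]
```

```bash
python3 -m inch '[[0,0,0,-0.1,-0.1,0.75,0.4],[0,0,0,0,0,0.75,0.4],[0,0,0,0,0,0.75,0.4],[0,0,0,0,0,0.7,0.4],[0,0,0,0,0,0,0.4],[0,0,0,0,0,0,0.4]]' >/dev/null
python3 -c "
from h import *
go(422.2,-109.8,28)"
python3 -m inch '[[0,0,0,0,0,0,1],[0,0,0,0,0,0,1],[0,0,0,0,0,0,1],[0,0,0,0,0,0,1],[0,0,0,0,0,0,1],[0,0,0,0,0,0,1]]' 25
python3 -m inch '[[0,0,0,0,0,-0.4,1],[0,0,0,0,0,-0.8,1],[0,0,0,0,0,-0.8,1],[0,0,0,0,0,-0.8,1],[0,0,0,0,0,0,1]]'
python3 -c "
from h import *
go(*tin(0,-33),110)"
```

```text
t 3.82 tcp [ 422.8 -109.3   29.9] shift [ 0.005 -0.032  0.075] turn [-0.0002 -0.0004  0.0011] open 0.596 grip 0.0 F [-0.3 -0.2  0. ]
clock: 4.32
eef_pos: [424.0, -110.0, 30.9]
tcp_rot: [3.14, 0.002, 2.375]
contact_force: [-0.4, 2.9, 7.5]
opening: 0.339
grasp_force: 25.3
clock: 4.73
eef_pos: [425.3, -110.6, 103.6]
tcp_rot: [3.139, 0.005, 2.375]
contact_force: [1.3, -0.6, -0.9]
opening: 0.34
grasp_force: 24.9
t 4.73 tcp [ 425.3 -110.6  103.6] shift [-7.792  0.786 -0.213] turn [0.0009 0.0017 0.0005] open 0.34 grip 24.9 F [ 1.3 -0.6 -0.9]
```

```bash
python3 -m inch '[[0,0,0,-0.974,0.1,0,1],[0,0,0,-0.974,0.1,0,1],[0,0,0,-0.974,0.1,0,1],[0,0,0,-0.974,0.1,0,1],[0,0,0,-0.974,0.1,0,1],[0,0,0,-0.974,0.1,0,1],[0,0,0,-0.974,0.1,0,1],[0,0,0,-0.974,0.1,0,1]]' >/dev/null
python3 -m inch '[[0,0,0,0,0,0,1],[0,0,0,0,0,0,1]]' >/dev/null
python3 - <<'E'
from h import *
from rig import grab_frame
go(*tin(0,-33),33)
f=grab_frame("top"); pickle.dump(f,open("top2.pkl","wb")); cv2.imwrite("pics/t2.png",f["pixels"][:,:,::-1])
f=grab_frame("wrist"); pickle.dump(f,open("w.pkl","wb")); cv2.imwrite("pics/w2.png",f["pixels"][:,:,::-1])
E
```

```text
t 5.57 tcp [ 577.9 -231.3   99.7] shift [-0.044  0.032  2.669] turn [0.0001 0.0001 0.0002] open 0.338 grip 24.9 F [-0.2  0.1 -0.4]
```

View pics/w2.png

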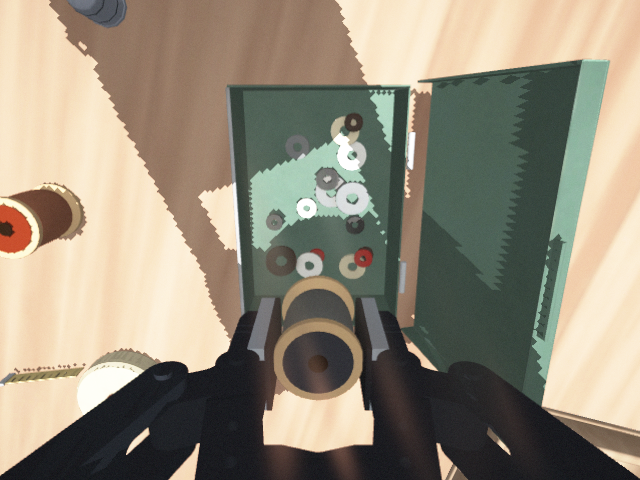

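```bash
python3 -m inch '[[0,0,0,-0.04,0.03,0.6,1],[0,0,0,0,0,0.6,1],[0,0,0,0,0,0.6,1],[0,0,0,0,0,0.5,1],[0,0,0,0,0,0.24,1],[0,0,0,0,0,0,1],[0,0,0,0,0,0,1]]'
python3 -c "
from h import *
go(*tin(0,-33),33)"
```

```text
clock: 6.25
eef_pos: [578.4, -230.6, 36.1]
tcp_rot: [-3.141, -0.001, 2.375]
contact_force: [0.7, -0.1, -0.2]
opening: 0.335
grasp_force: 24.9
t 6.25 tcp [ 578.4 -230.6   36.1] shift [-0.049 -0.003  0.123] turn [-0.0001 -0.0002  0.0005] open 0.335 grip 24.9 F [ 0.7 -0.1 -0.2]
```

```bash
python3 -m inch '[[0,0,0,-0.02,0,0.08,1],[0,0,0,0,0,0,1]]' | grep -E "eef|contact"
python3 -m inch '[[0,0,0,0,0,0.05,1],[0,0,0,0,0,0,1]]'| grep -E "eef|contact"
```

```text
eef_pos: [579.5, -231.4, 34.6]
contact_force: [0.1, -0.7, -0.7]
eef_pos: [579.2, -231.3, 33.1]
contact_force: [0.0, 0.3, 0.5]
```

```bash
python3 -m inch '[[0,0,0,0,0,0.05,1],[0,0,0,0,0,0,1]]'| grep -E "eef|contact"
python3 -m inch '[[0,0,0,0,0,0,0.6],[0,0,0,0,0,0,0.53],[0,0,0,0,0,0,0.53],[0,0,0,0,0,0,0.53]]'
python3 -m inch '[[0,0,0,0,0,-0.4,0.53],[0,0,0,0,0,-0.8,0.53],[0,0,0,0,0,-0.8,0.53],[0,0,0,0,0,-0.8,0.53],[0,0,0,0,0,0,0.53]]'
python3 - <<'E'
from h import *
from rig import grab_frame
go(514.9,-63.6,105)
f=grab_frame("wrist"); pickle.dump(f,open("w.pkl","wb")); cv2.imwrite("pics/w3.png",f["pixels"][:,:,::-1])
P=cloud(f);T=tin(0,-33);m=(abs(P[...,2]-40)<4)&(np.hypot(P[...,0]-T[0],P[...,1]-T[1])<22); print(T,m.sum(),cv2.minEnclosingCircle(np.float32(P[m][:,:2])),P[m].mean(0))
E
```

```text
eef_pos: [579.3, -231.4, 32.9]
contact_force: [-4.5, 1.4, 12.5]
clock: 7.08
eef_pos: [579.0, -231.2, 31.4]
tcp_rot: [-3.142, -0.0, 2.375]
contact_force: [-0.2, 0.2, -0.6]
opening: 0.472
grasp_force: 0.0
clock: 7.5
eef_pos: [581.3, -232.1, 106.0]
tcp_rot: [3.139, 0.006, 2.375]
contact_force: [0.4, -0.1, -0.0]
opening: 0.469
grasp_force: 0.0
t 7.5 tcp [ 581.3 -232.1  106. ] shift [6.588 3.013 0.01 ] turn [0.0007 0.0018 0.0005] open 0.469 grip 0.0 F [ 0.4 -0.1 -0. ]
[ 579.23821341 -231.52372623] 2678 ((578.7762451171875, -230.92623901367188), 15.025602340698242) [ 578.29670292 -230.41479124   39.98363261]
```

```bash
python3 -m inch '[[0,0,0,0.94,0,0,0.53],[0,0,0,0.94,0,0,0.53],[0,0,0,0.94,0,0,0.53],[0,0,0,0.94,0,0,0.4],[0,0,0,0.94,0,0,0.4],[0,0,0,0.94,0,0,0.4],[0,0,0,0.94,0,0,0.4],[0,0,0,0,0,0,0.4]]' >/dev/null
python3 -m inch '[[0,0,0,0,0.75,0,0.4],[0,0,0,0,0.75,0,0.4],[0,0,0,0,0.75,0,0.4],[0,0,0,0,0.75,0,0.4],[0,0,0,0,0,0,0.4],[0,0,0,0,0,0,0.4]]' >/dev/null
python3 - <<'E'
from h import *
from rig import grab_frame
go(514.9,-63.6,29)
f=grab_frame("wrist")
P=cloud(f);m=(abs(P[...,2]-38)<4)&(np.hypot(P[...,0]-515,P[...,1]+64)<28); print(m.sum(),cv2.minEnclosingCircle(np.float32(P[m][:,:2])),P[m].mean(0))
E
```

```text
t 8.72 tcp [512.9 -62.8 101.1] shift [-0.079  0.033  2.883] turn [-0.0001 -0.0001  0.0009] open 0.601 grip 0.0 F [-1.1  0.8  0.3]
2691 ((514.59326171875, -64.61312103271484), 15.128880500793457) [514.04207337 -64.09024536  38.00342049]
```

```bash
python3 -m inch '[[0,0,0,-0.07,0.01,0.75,0.4],[0,0,0,0,0,0.75,0.4],[0,0,0,0,0,0.75,0.4],[0,0,0,0,0,0.6,0.4],[0,0,0,0,0,0,0.4],[0,0,0,0,0,0,0.4]]' |grep -E "eef|contact"
python3 -m inch '[[0,0,0,0,0,0,1],[0,0,0,0,0,0,1],[0,0,0,0,0,0,1],[0,0,0,0,0,0,1],[0,0,0,0,0,0,1],[0,0,0,0,0,0,1]]' 25
python3 -m inch '[[0,0,0,0,0,-0.4,1],[0,0,0,0,0,-0.9,1],[0,0,0,0,0,-0.9,1],[0,0,0,0,0,-0.9,1],[0,0,0,0,0,0,1]]'
python3 -m inch '[[0,0,0,0,-0.75,0,1],[0,0,0,0,-0.75,0,1],[0,0,0,0,-0.75,0,1],[0,0,0,0,-0.75,0,1],[0,0,0,0,0,0,1]]' >/dev/null
python3 -c "
from h import *
go(*tin(0,33),110)"
```

```text
eef_pos: [512.7, -64.6, 29.7]
contact_force: [1.0, -0.7, -0.1]
clock: 9.77
eef_pos: [514.5, -64.4, 31.3]
tcp_rot: [3.141, 0.001, 2.375]
contact_force: [-1.6, -3.3, 8.2]
opening: 0.336
grasp_force: 25.4
clock: 10.18
eef_pos: [516.5, -64.3, 112.4]
tcp_rot: [3.138, 0.005, 2.375]
contact_force: [1.6, 0.3, 0.9]
opening: 0.333
grasp_force: 24.8
t 10.6 tcp [ 459.5 -119.2  107.8] shift [-3.926  0.094 -0.095] turn [-0.0004 -0.0004  0.0002] open 0.332 grip 24.8 F [-0.1  0.2 -0.3]
```

```bash
python3 -m inch '[[0,0,0,-0.8,0.02,0,1],[0,0,0,-0.8,0.02,0,1],[0,0,0,-0.8,0.02,0,1],[0,0,0,-0.8,0.02,0,1],[0,0,0,-0.7,0.01,0,1],[0,0,0,0,0,0,1],[0,0,0,0,0,0,1]]' >/dev/null
python3 -c "
from h import *
go(*tin(0,33),34)"
```

```text
t 11.18 tcp [ 534.3 -184.1  107.7] shift [ 0.028 -0.115  2.949] turn [0.0001 0.     0.0002] open 0.335 grip 24.8 F [-0.8  0.  -1.1]
```

```bash
python3 -m inch '[[0,0,0,0.02,-0.11,0.7,1],[0,0,0,0,0,0.7,1],[0,0,0,0,0,0.7,1],[0,0,0,0,0,0.5,1],[0,0,0,0,0,0.25,1],[0,0,0,0,0,0,1],[0,0,0,0,0,0,1]]' >/dev/null
python3 -c "
from h import *
go(*tin(0,33),34)"
python3 -m inch '[[0,0,0,0,0,0.06,1],[0,0,0,0,0,0,1]]' | grep -E "eef|contact"
```

```text
t 11.77 tcp [ 531.4 -185.5   36.7] shift [-0.017  0.005  0.107] turn [-0.     -0.0001  0.0005] open 0.335 grip 24.8 F [-0.4  0.2 -0.1]
eef_pos: [532.0, -185.9, 35.7]
contact_force: [-0.0, -0.0, 0.1]
```

```bash
python3 -m inch '[[0,0,0,0,0,0.06,1],[0,0,0,0,0,0,1]]'| grep -E "eef|contact"
python3 -m inch '[[0,0,0,0,0,0.05,1],[0,0,0,0,0,0,1]]'| grep -E "eef|contact"
python3 -m inch '[[0,0,0,0,0,0,0.6],[0,0,0,0,0,0,0.53],[0,0,0,0,0,0,0.53],[0,0,0,0,0,0,0.53]]' | grep -E "eef|contact|open"
python3 -m inch '[[0,0,0,0,0,-0.4,0.53],[0,0,0,0,0,-0.8,0.53],[0,0,0,0,0,-0.8,0.53],[0,0,0,0,0,-0.8,0.53],[0,0,0,0,0,0,0.53]]'
python3 - <<'E'
from h import *
from rig import grab_frame
f=grab_frame("wrist")
P=cloud(f);T=tin(0,33);m=(abs(P[...,2]-40)<4)&(np.hypot(P[...,0]-T[0],P[...,1]-T[1])<22); print(T,m.sum(),cv2.minEnclosingCircle(np.float32(P[m][:,:2])),P[m].mean(0))
go(417.5,-215,110)
E
```

```text
eef_pos: [531.7, -185.9, 33.8]
contact_force: [-0.3, 0.1, 0.3]
eef_pos: [531.7, -185.9, 33.3]
contact_force: [-2.0, 0.6, 11.5]
eef_pos: [531.4, -185.8, 32.2]
contact_force: [0.4, 0.7, 0.3]
opening: 0.47
clock: 13.02
eef_pos: [533.7, -186.6, 106.4]
tcp_rot: [3.139, 0.005, 2.375]
contact_force: [0.7, -0.6, 0.5]
opening: 0.465
grasp_force: 0.0
[ 531.76178659 -185.67627377] 2655 ((531.9452514648438, -186.02972412109375), 14.98327350616455) [ 531.35073115 -185.5798444    39.99783832]
t 13.07 tcp [ 532.9 -186.3  104.7] shift [ 2.529 -4.029 -0.227] turn [0.0006 0.0012 0.0004] open 0.469 grip 0.0 F [ 0.5 -0.1 -0.1]
```

```bash
python3 -m inch '[[0,0,0,0.5,-0.8,0,0.5],[0,0,0,0.5,-0.8,0,0.5],[0,0,0,0.5,-0.8,0,0.5],[0,0,0,0.5,-0.8,0,0.5],[0,0,0,0.53,-0.83,0,0.5],[0,0,0,0,0,0,0.5],[0,0,0,0,0,0,0.5]]' >/dev/null
python3 - <<'E'
from h import *
from rig import grab_frame
go(417.5,-215,25)
f=grab_frame("wrist")
P=cloud(f);m=(abs(P[...,2]-20)<6)&(np.hypot(P[...,0]-417,P[...,1]+215)<22); print(m.sum(),cv2.minEnclosingCircle(np.float32(P[m][:,:2])),P[m].mean(0), P[m][:,2].max())
E
```

```text
t 13.65 tcp [ 414.9 -214.5  101.9] shift [-0.093  0.058  3.076] turn [-0.0001 -0.0004 -0.    ] open 0.503 grip 0.0 F [ 1.  -1.  -0.6]
748 ((416.6445007324219, -216.3055419921875), 8.527606010437012) [ 415.4068997  -214.74560193   21.62332806] 25.415852460995296
```

```bash
python3 -m inch '[[0,0,0,-0.08,0.02,0.75,0.5],[0,0,0,0,0,0.75,0.5],[0,0,0,0,0,0.75,0.5],[0,0,0,0,0,0.6,0.5],[0,0,0,0,0,0.1,0.5],[0,0,0,0,0,0,0.5]]' |grep -E "eef|contact"
python3 -c "
from h import *
go(416.8,-215.3,25)"
```

```text
eef_pos: [418.1, -215.1, 27.6]
contact_force: [0.5, -0.3, 0.3]
t 14.2 tcp [ 418.1 -215.1   27.6] shift [ 0.03  -0.042  0.104] turn [-0.0001 -0.0006  0.0006] open 0.499 grip 0.0 F [ 0.5 -0.3  0.3]
```

```bash
python3 -m inch '[[0,0,0,0.03,-0.03,0.06,0.5],[0,0,0,0,0,0,1],[0,0,0,0,0,0,1],[0,0,0,0,0,0,1],[0,0,0,0,0,0,1],[0,0,0,0,0,0,1],[0,0,0,0,0,0,1],[0,0,0,0,0,0,1]]' 20
python3 -m inch '[[0,0,0,0,0,-0.2,1],[0,0,0,0,0,-0.6,1],[0,0,0,0,0,-0.9,1],[0,0,0,0,0,-0.9,1],[0,0,0,0,0,-0.8,1],[0,0,0,0,0,0,1],[0,0,0,0,0,0,1]]'
python3 - <<'E'
from h import *
from rig import grab_frame
go(*tin(0,0),110)
f=grab_frame("wrist"); cv2.imwrite("pics/w4.png",f["pixels"][:,:,::-1])
f=grab_frame("scene"); c=f["pixels"][180:300,230:410]; cv2.imwrite("pics/s4.png",cv2.resize(c,None,fx=4,fy=4)[:,:,::-1])
E
```

```text
clock: 14.87
eef_pos: [417.4, -215.8, 27.7]
tcp_rot: [3.141, 0.001, 2.375]
contact_force: [-0.5, 1.8, 7.0]
opening: 0.194
grasp_force: 20.1
clock: 15.45
eef_pos: [417.4, -215.9, 113.2]
tcp_rot: [3.141, 0.003, 2.375]
contact_force: [0.3, 1.0, -0.9]
opening: 0.187
grasp_force: 19.5
t 15.45 tcp [ 417.4 -215.9  113.2] shift [-3.776  4.043  0.14 ] turn [0.0002 0.0009 0.0004] open 0.187 grip 19.5 F [ 0.3  1.  -0.9]
```

View pics/w4.png

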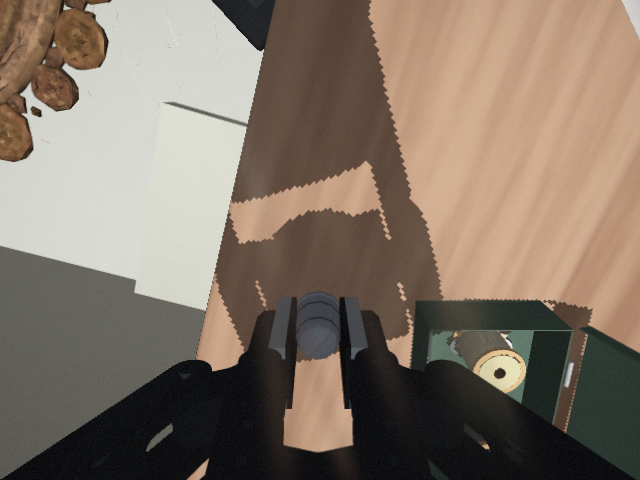

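View pics/s4.png

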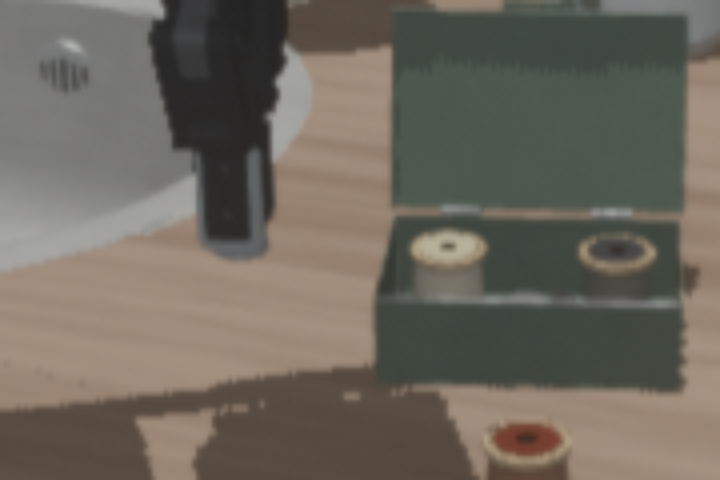

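```bash
python3 -m inch '[[0,0,0,-0.75,0.8,0,1],[0,0,0,-0.75,0.8,0,1],[0,0,0,-0.75,0.8,0,1],[0,0,0,-0.75,0.8,0,1],[0,0,0,-0.75,0.8,0,1],[0,0,0,0,0,0,1],[0,0,0,0,0,0,1]]' >/dev/null
python3 -c "
from h import *
go(*tin(0,0),30)"
```

```text
t 16.13 tcp [ 553.8 -208.   110.4] shift [-0.071  0.034  3.214] turn [-0.0003 -0.0006  0.0008] open 0.19 grip 19.5 F [-0.3 -0.2  0.4]
```

```bash
python3 -m inch '[[0,0,0,-0.05,0.03,0.75,1],[0,0,0,0,0,0.75,1],[0,0,0,0,0,0.75,1],[0,0,0,0,0,0.5,1],[0,0,0,0,0,0.3,1],[0,0,0,0,0,0,1],[0,0,0,0,0,0,1]]' >/dev/null
python3 -c "
from h import *
go(*tin(0,0),30)"
python3 -m inch '[[0,0,0,0,0,0.05,1],[0,0,0,0,0,0,1]]'| grep -E "eef|contact"
```

```text
t 16.72 tcp [ 554.6 -208.9   35.6] shift [-0.02   0.033  0.225] turn [-0.0001 -0.0003  0.0004] open 0.192 grip 19.5 F [ 0.2 -0.6 -0.8]
eef_pos: [555.6, -209.1, 35.3]
contact_force: [-0.3, 0.6, -1.1]
```

```bash
python3 -m inch '[[0,0,0,0,0,0.1,1],[0,0,0,0,0,0,1]]'| grep -E "eef|contact"
python3 -m inch '[[0,0,0,0,0,0.06,1],[0,0,0,0,0,0,1]]'| grep -E "eef|contact"
```

```text
eef_pos: [555.2, -208.9, 32.3]
contact_force: [0.2, -0.1, -0.6]
eef_pos: [555.1, -208.8, 30.5]
contact_force: [0.1, -1.2, -0.2]
```

```bash
python3 -m inch '[[0,0,0,0,0,0.05,1],[0,0,0,0,0,0,1]]'| grep -E "eef|contact"
```

```text
eef_pos: [555.2, -208.9, 29.8]
contact_force: [-0.8, -0.3, 5.1]
```

```bash
python3 -m inch '[[0,0,0,0,0,0,0.75],[0,0,0,0,0,0,0.65],[0,0,0,0,0,0,0.62],[0,0,0,0,0,0,0.62]]' | grep -E "eef|contact|open"
python3 -m inch '[[0,0,0,0,0,-0.4,0.62],[0,0,0,0,0,-0.8,0.62],[0,0,0,0,0,-0.9,0.62],[0,0,0,0,0,-0.9,0.62],[0,0,0,0,0,-0.9,0.62],[0,0,0,0,0,-0.9,0.62],[0,0,0,0,0,-0.9,0.62],[0,0,0,0,0,0,0.62]]'
python3 - <<'E'
from h import *
from rig import grab_frame
f=grab_frame("wrist"); cv2.imwrite("pics/w5.png",f["pixels"][:,:,::-1])
P=cloud(f)
for n,y,h in("c",33,40),("g",-33,40),("t",0,24):
    T=tin(0,y);m=(abs(P[...,2]-h)<5)&(np.hypot(P[...,0]-T[0],P[...,1]-T[1])<15); print(n,T,m.sum(),P[m].mean(0))
f=grab_frame("top"); P=cloud(f); g=np.hypot(P[...,0]-580,P[...,1]+180)<100; q=P[g&(P[...,2]>95)&(P[...,2]<125)]
print("lid",len(q),cv2.minAreaRect(np.float32(q[:,:2])) if len(q)>5 else 0)
go(*tin(0,0),200)
E
```

```text
eef_pos: [555.0, -208.9, 29.2]
contact_force: [-1.1, 0.7, -0.4]
opening: 0.385
clock: 18.38
eef_pos: [557.4, -209.7, 177.0]
tcp_rot: [3.139, 0.007, 2.375]
contact_force: [1.5, -0.0, 1.3]
opening: 0.382
grasp_force: 0.0
c [ 531.76178659 -185.67627377] 1684 [ 531.60859479 -185.95134123   40.09368274]
g [ 579.23821341 -231.52372623] 1354 [ 578.58297741 -230.87631348   39.98064352]
t [ 555.5 -208.6] 404 [ 554.40025076 -208.14494219   24.27537652]
lid 144 ((571.6103515625, -133.1496124267578), (14.060633659362793, 37.19823455810547), 48.51627731323242)
t 18.48 tcp [ 555.6 -209.   173.2] shift [ 0.011  0.011 -1.073] turn [0.0003 0.0007 0.0005] open 0.379 grip 0.0 F [-0.5  0.4 -0.3]
```

View pics/w5.png

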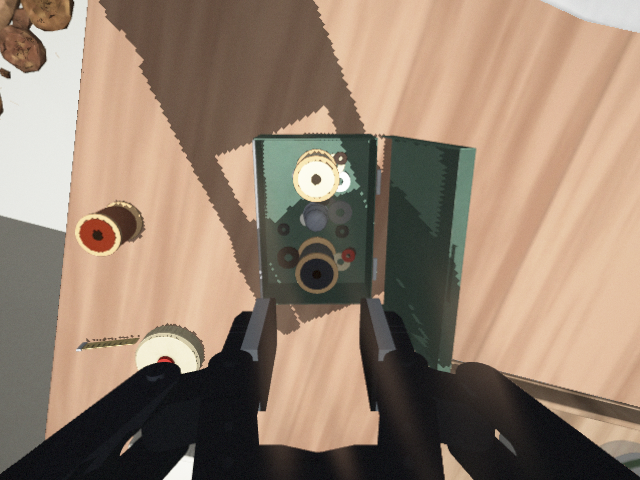

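Run:
```python
from h import *
f=pickle.load(open("top.pkl","rb")); P=cloud(f)
D=P[...,:2]-O; c,s=np.cos(A),np.sin(A); X=D[...,0]*c+D[...,1]*s; Y=-D[...,0]*s+D[...,1]*c
for x0 in range(80,220,20):
    print(x0,[int(P[...,2][(X>=x0)&(X<x0+20)&(Y>=y0)&(Y<y0+30)&(f["z_map"]>0)].max(initial=-9)) for y0 in range(-120,120,30)])
```

```text
80 [4, 4, 2, 2, 2, 2, 4, 39]
100 [4, 5, 5, 4, 4, 4, 4, 4]
120 [4, 4, 5, 4, 4, 4, 5, 3]
140 [4, 5, 3, 4, 5, 4, 4, 4]
160 [4, 4, 5, 3, 4, 4, 5, 4]
180 [3, 4, 4, 5, 3, 3, 4, 5]
200 [5, 4, 3, 5, 4, 4, 4, 5]
```

Clear behind. Move behind the lid with closed fingers, then lower.

```bash
python3 -m inch '[[0,0,0,0,0.8,0,1],[0,0,0,0,0.8,0,1],[0,0,0,0,0.8,0,1],[0,0,0,0,0.8,0,1],[0,0,0,0,0.8,0,1],[0,0,0,0,0.7,0,1],[0,0,0,0,0,0,1],[0,0,0,0,0,0,1]]' >/dev/null
python3 -m inch '[[0,0,0,0,0,0.8,1],[0,0,0,0,0,0.8,1],[0,0,0,0,0,0.8,1],[0,0,0,0,0,0,1],[0,0,0,0,0,0,1]]' |grep -E "eef|contact|open"
python3 -c "
from h import *
go(*tin(80,0),110)"
```

```text
eef_pos: [635.0, -124.7, 110.7]
contact_force: [-0.1, -0.2, 0.7]
opening: 0.003
t 19.57 tcp [ 635.  -124.7  110.7] shift [-0.041 -1.424  0.032] turn [-0.0006 -0.0009  0.0002] open 0.003 grip 0.0 F [-0.1 -0.2  0.7]
```

```bash
python3 -m inch '[[0,0,0,0,-0.28,0,1],[0,0,0,0,-0.28,0,1],[0,0,0,0,-0.28,0,1],[0,0,0,0,-0.28,0,1],[0,0,0,0,-0.28,0,1],[0,0,0,0,-0.28,0,1],[0,0,0,0,-0.28,0,1],[0,0,0,0,-0.28,0,1]]' |grep -E "eef|contact"
python3 -m inch '[[0,0,0,0,-0.2,0,1],[0,0,0,0,-0.2,0,1],[0,0,0,0,-0.2,0,1],[0,0,0,0,-0.2,0,1]]' |grep -E "eef|contact"
python3 - <<'E'
from h import *
from rig import grab_frame
go(*tin(40,0),110)
f=grab_frame("scene"); c=f["pixels"][130:300,270:480]; cv2.imwrite("pics/s6.png",cv2.resize(c,None,fx=3,fy=3)[:,:,::-1])
E
```

```text
eef_pos: [597.4, -165.1, 112.0]
contact_force: [0.5, 0.3, 1.8]
eef_pos: [583.5, -179.2, 111.6]
contact_force: [1.1, 0.7, 0.2]
t 20.57 tcp [ 583.5 -179.2  111.6] shift [-0.011 -0.022  0.065] turn [-0.     -0.0001  0.0005] open 0.002 grip 0.4 F [1.1 0.7 0.2]
```

View pics/s6.png

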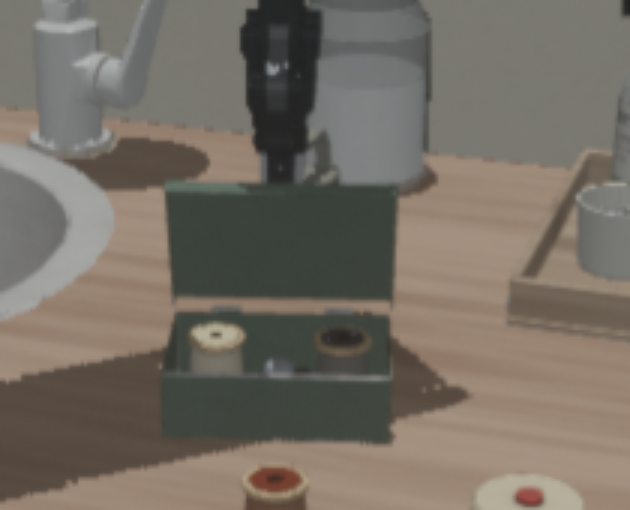

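```bash
python3 -m inch '[[0,0,0,0,-0.26,0.08,1],[0,0,0,0,-0.26,0.08,1],[0,0,0,0,-0.23,0.18,1],[0,0,0,0,-0.23,0.18,1],[0,0,0,0,-0.18,0.24,1],[0,0,0,0,-0.18,0.24,1]]' |grep -E "eef|contact"
python3 -m inch '[[0,0,0,0,-0.11,0.25,1],[0,0,0,0,-0.11,0.25,1],[0,0,0,0,0,0,1]]' |grep -E "eef|contact"
python3 - <<'E'
from h import *
from rig import grab_frame
go(*tin(-5,0),69)
f=grab_frame("scene"); c=f["pixels"][130:300,270:480]; cv2.imwrite("pics/s7.png",cv2.resize(c,None,fx=3,fy=3)[:,:,::-1])
E
```

```text
eef_pos: [560.2, -203.7, 86.3]
contact_force: [-0.1, -0.3, 1.9]
eef_pos: [555.5, -207.0, 72.5]
contact_force: [0.1, 0.6, -1.2]
t 21.37 tcp [ 555.5 -207.    72.5] shift [-0.045 -0.244  0.141] turn [-0.0003 -0.0008  0.0003] open 0.001 grip 0.0 F [ 0.1  0.6 -1.2]
```

View pics/s7.png

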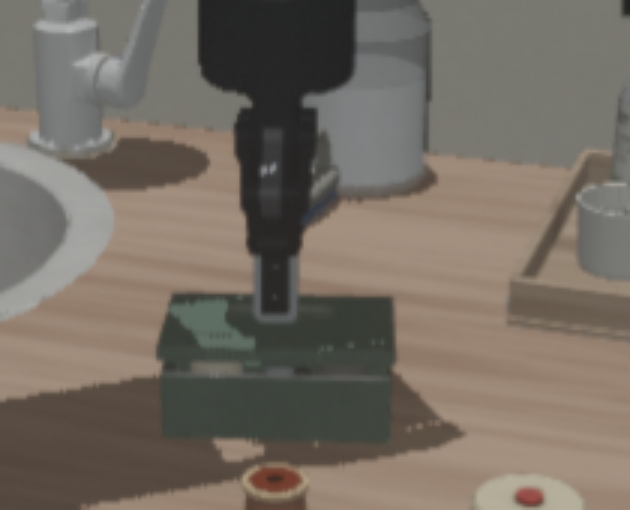

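```bash
python3 -m inch '[[0,0,0,0,-0.3,0,1],[0,0,0,0,0,0.1,1],[0,0,0,0,0,0,1]]' |grep -E "eef|contact"
python3 -m inch '[[0,0,0,0,0,0.06,1],[0,0,0,0,0,0,1]]' |grep -E "eef|contact"
python3 -m inch '[[0,0,0,0,0,0.05,1],[0,0,0,0,0,0,1]]' |grep -E "eef|contact"
```

```text
eef_pos: [551.2, -212.6, 71.5]
contact_force: [-0.8, -0.5, 0.4]
eef_pos: [551.6, -212.4, 70.2]
contact_force: [0.8, -0.3, 0.6]
eef_pos: [551.7, -212.4, 68.9]
contact_force: [0.5, -0.8, 1.0]
```

```bash
python3 -m inch '[[0,0,0,0,0,0.05,1],[0,0,0,0,0,0,1]]' |grep -E "eef|contact"
python3 -m inch '[[0,0,0,0,0,0.04,1],[0,0,0,0,0,0,1]]' |grep -E "eef|contact"
```

```text
eef_pos: [551.7, -212.4, 68.7]
contact_force: [-3.1, 0.4, 10.5]
eef_pos: [551.8, -212.5, 68.5]
contact_force: [-5.8, 2.3, 18.6]
```

```bash
python3 -m inch '[[0,0,0,0,0,-0.4,1],[0,0,0,0,0,-0.9,1],[0,0,0,0,0,-0.9,1],[0,0,0,0,0,-0.9,0.2],[0,0,0,0,0,0,0.2]]' |grep -E "clock|eef|contact"
python3 - <<'E'
from h import *
f=pickle.load(open("top.pkl","rb")); P=cloud(f)
m=(abs(P[...,2]-17)<2.5)&(np.hypot(P[...,0]-557,P[...,1]+376)<40)
m=cv2.morphologyEx(m.astype(np.uint8),cv2.MORPH_OPEN,np.ones((5,5)))>0
c,rad=cv2.minEnclosingCircle(np.float32(P[m][:,:2])); print("case",c,rad,P[m].mean(0))
im=f["pixels"].astype(int); t=onplane(f,[(421,236),(428,242)],3); d=t[:,:2]-np.array(c); print(t,np.degrees(np.arctan2(d[:,1],d[:,0])),np.hypot(*d.T))
go(*c,140)
from rig import grab_frame
f=grab_frame("top");P=cloud(f)
for xy in [(-33,-50),(-33,50),(30,-45),(30,45)]:
    T=tin(*xy); g=np.hypot(P[...,0]-T[0],P[...,1]-T[1])<6; q=P[g&(P[...,2]>20)&(P[...,2]<60)]; print(xy,len(q),np.median(q[:,2]) if len(q) else 0)
E
```

```text
clock: 22.75
eef_pos: [554.0, -213.3, 148.7]
contact_force: [1.4, -0.6, 0.2]
case (562.3402709960938, -377.9156494140625) 22.70216178894043 [ 560.78230717 -381.58571478   17.03257872]
[[ 515.09539976 -407.32184648    3.        ]
 [ 503.99519007 -420.16512605    3.        ]] [-148.1010011  -144.09054076] [55.64891989 72.03587123]
t 22.75 tcp [ 554.  -213.3  148.7] shift [-4.803 -4.513  0.366] turn [0.0008 0.0019 0.0005] open 0.273 grip 0.0 F [ 1.4 -0.6  0.2]
(-33, -50) 19 46.605367829649026
(-33, 50) 0 0
(30, -45) 0 0
(30, 45) 35 46.56456727933869
```

```bash
python3 -m inch '[[0,0,0,-0.8,-0.75,0,0.2],[0,0,0,-0.8,-0.75,0,0.2],[0,0,0,-0.8,-0.75,0,0.2],[0,0,0,-0.8,-0.75,0,0.2],[0,0,0,-0.8,-0.75,0,0.2],[0,0,0,-0.8,-0.75,0,0.2],[0,0,0.038,0,0,0,0.2],[0,0,0.038,0,0,0,0.2]]' >/dev/null
python3 -m inch '[[0,0,0.038,0,0,0,0.2],[0,0,0.038,0,0,0,0.2],[0,0,0.038,0,0,0,0.2],[0,0,0.038,0,0,0,0.2],[0,0,0.038,0,0,0,0.2],[0,0,0.038,0,0,0,0.2],[0,0,0.038,0,0,0,0.2],[0,0,0.038,0,0,0,0.2]]' >/dev/null
python3 -m inch '[[0,0,0.038,0,0,0,0.2],[0,0,0.038,0,0,0,0.2],[0,0,0.038,0,0,0,0.2],[0,0,0.038,0,0,0,0.2],[0,0,0,0,0,0,0.2],[0,0,0,0,0,0,0.2]]'
python3 - <<'E'
from h import *
from rig import grab_frame
f=grab_frame("wrist"); cv2.imwrite("pics/w8.png",f["pixels"][:,:,::-1])
P=cloud(f); m=(abs(P[...,2]-16)<5)&(np.hypot(P[...,0]-560,P[...,1]+378)<45)
m=cv2.morphologyEx(m.astype(np.uint8),cv2.MORPH_OPEN,np.ones((9,9)))>0
c,rad=cv2.minEnclosingCircle(np.float32(P[m][:,:2])); print(m.sum(),"case",c,rad,P[m].mean(0))
go(*c,60)
E
```

```text
clock: 24.63
eef_pos: [559.6, -376.5, 143.4]
tcp_rot: [-3.14, 0.0, 0.708]
contact_force: [0.1, 0.5, -0.3]
opening: 0.797
grasp_force: 0.0
4526 case (557.9974365234375, -377.95977783203125) 26.128602981567383 [ 558.89628336 -376.84535126   16.76491131]
t 24.68 tcp [ 559.7 -376.5  143.6] shift [-9.000e-02  3.000e-03  3.343e+00] turn [-3.000e-04 -2.000e-04 -5.302e-01] open 0.802 grip 0.0 F [-0.3  0.2  0.7]
```

View pics/w8.png

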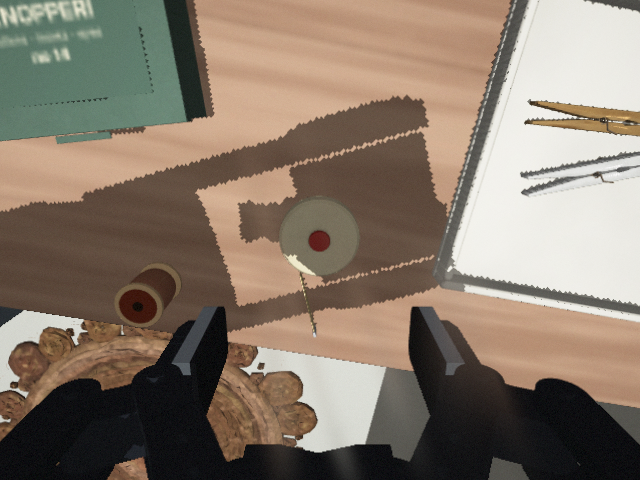

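```bash
python3 -m inch '[[0,0,0,-0.06,0,0.8,0.2],[0,0,0,0,0,0.8,0.2],[0,0,0,0,0,0.8,0.2],[0,0,0,0,0,0.8,0.2],[0,0,0,0,0,0.8,0.2],[0,0,0,0,0,0.4,0.2],[0,0,0,0,0,0.2,0.2],[0,0,0,0,0,0,0.2]]' |grep -E "eef|contact"
python3 -m inch '[[0,0,0,0,0,0.06,0.2],[0,0,0,0,0,0,0.2]]' |grep -E "eef|contact"
```

```text
eef_pos: [558.4, -377.3, 28.3]
contact_force: [0.1, 0.4, -0.2]
eef_pos: [559.5, -378.1, 28.8]
contact_force: [-0.4, -0.4, 0.3]
```

```bash
python3 -m inch '[[0,0,0,0,0,0.1,0.2],[0,0,0,0,0,0,0.2]]' |grep -E "eef|contact"
python3 -m inch '[[0,0,0,0,0,0,1],[0,0,0,0,0,0,1],[0,0,0,0,0,0,1],[0,0,0,0,0,0,1],[0,0,0,0,0,0,1],[0,0,0,0,0,0,1]]' 30
python3 -m inch '[[0,0,0,0,0,-0.2,1],[0,0,0,0,0,-0.6,1],[0,0,0,0,0,-0.9,1],[0,0,0,0,0,-0.9,1],[0,0,0,0,0,-0.9,1],[0,0,0,0,0,0,1],[0,0,0,0,0,0,1]]'
python3 - <<'E'
from h import *
from rig import grab_frame
f=grab_frame("wrist"); cv2.imwrite("pics/w9.png",f["pixels"][:,:,::-1])
go(*tin(1,0),110)
E
```

```text
eef_pos: [559.2, -377.9, 25.8]
contact_force: [0.1, 0.5, 0.1]
clock: 26.18
eef_pos: [559.1, -377.8, 26.1]
tcp_rot: [3.141, -0.0, 0.704]
contact_force: [-1.2, 0.7, 5.8]
opening: 0.559
grasp_force: 30.7
clock: 26.77
eef_pos: [559.9, -378.4, 115.4]
tcp_rot: [3.138, -0.001, 0.704]
contact_force: [0.6, -0.4, -0.2]
opening: 0.563
grasp_force: 31.1
t 26.82 tcp [ 559.1 -377.8  113.9] shift [ 4.312 -5.257  0.149] turn [ 4.000e-04  3.000e-04 -5.316e-01] open 0.564 grip 31.1 F [ 1.  -0.1 -1.4]
```

View pics/w9.png

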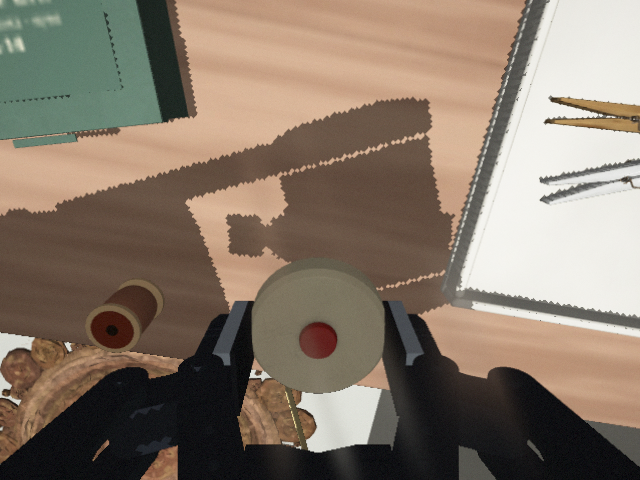

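```bash
python3 -m inch '[[0,0,0,0.616,-0.751,0,1],[0,0,0,0.616,-0.751,0,1],[0,0,0,0.616,-0.751,0,1],[0,0,0,0.616,-0.751,0,1],[0,0,0,0.616,-0.751,0,1],[0,0,0,0.616,-0.751,0,1],[0,0,0,0.616,-0.751,0,1],[0,0,0,0,0,0,1]]' >/dev/null
python3 -m inch '[[0,0,0,0,0,0.5,1],[0,0,0,0,0,0.5,1],[0,0,0,0,0,0.4,1],[0,0,0,0,0,0,1],[0,0,0,0,0,0,1]]' |grep -E "eef|contact"
python3 -c "
from h import *
go(*tin(1,0),72)"
```

```text
eef_pos: [555.0, -208.2, 76.2]
contact_force: [-0.4, 0.4, -0.4]
t 27.9 tcp [ 555.  -208.2   76.2] shift [0.044 0.02  0.167] turn [-9.000e-04 -3.000e-04 -5.319e-01] open 0.558 grip 31.1 F [-0.4  0.4 -0.4]
```

```bash
python3 -m inch '[[0,0,0,0,0,0.08,1],[0,0,0,0,0,0,1]]' |grep -E "eef|contact"
python3 -m inch '[[0,0,0,0,0,0.05,1],[0,0,0,0,0,0,1]]' |grep -E "eef|contact"
```

```text
eef_pos: [556.1, -208.2, 75.7]
contact_force: [0.5, -0.1, -1.3]
eef_pos: [556.1, -207.9, 74.7]
contact_force: [-0.6, -0.2, 0.1]
```

```bash
python3 -m inch '[[0,0,0,0,0,0.04,1],[0,0,0,0,0,0,1]]' |grep -E "eef|contact"
```

```text
eef_pos: [556.1, -207.8, 73.6]
contact_force: [-0.4, -0.1, -1.7]
```

```bash
python3 -m inch '[[0,0,0,0,0,0.04,1],[0,0,0,0,0,0,1]]' |grep -E "eef|contact"
python3 -m inch '[[0,0,0,0,0,0.03,1],[0,0,0,0,0,0,1]]' |grep -E "eef|contact"
```

```text
eef_pos: [556.2, -207.8, 72.9]
contact_force: [-1.4, -0.1, 2.6]
eef_pos: [556.2, -207.8, 72.7]
contact_force: [-1.4, 0.9, 10.2]
```

Contact; release, raise, verify.

```bash
python3 -m inch '[[0,0,0,0,0,0,0.4],[0,0,0,0,0,0,0.2],[0,0,0,0,0,0,0.1],[0,0,0,0,0,0,0.1],[0,0,0,0,0,0,0.1],[0,0,0,0,0,0,0.1]]' |grep -E "eef|contact|open"
python3 -m inch '[[0,0,0,0,0,-0.4,0.1],[0,0,0,0,0,-0.9,0.1],[0,0,0,0,0,-0.9,0.1],[0,0,0,0,0,-0.9,0.1],[0,0,0,0,0,-0.9,0.1],[0,0,0,0,0,-0.9,0.1],[0,0,0,0,0,0,0.1],[0,0,0,0,0,0,0.1]]'
python3 - <<'E'
from h import *
from rig import grab_frame
f=grab_frame("wrist"); cv2.imwrite("pics/w10.png",f["pixels"][:,:,::-1])
P=cloud(f)
q=P[(abs(P[...,2]-63)<3)&(np.hypot(P[...,0]-556,P[...,1]+208)<40)]
c,rad=cv2.minEnclosingCircle(np.float32(q[:,:2])); print(len(q),c,rad,q.mean(0))
q=P[(abs(P[...,2]-46)<3)&(np.hypot(P[...,0]-556,P[...,1]+208)<90)]
print("lid",cv2.minAreaRect(np.float32(q[:,:2])),q[:,2].min(),q[:,2].max())
E
```

```text
eef_pos: [556.0, -207.7, 71.6]
contact_force: [-0.2, -0.6, 0.3]
opening: 0.898
clock: 29.9
eef_pos: [556.9, -208.1, 196.4]
tcp_rot: [3.139, -0.002, 0.704]
contact_force: [0.2, 0.4, -0.1]
opening: 0.9
grasp_force: 0.0
4364 (550.1890869140625, -210.68682861328125) 31.507827758789062 [ 556.16340372 -206.91323067   63.47788111]
lid ((554.5825805664062, -209.02093505859375), (81.39486694335938, 118.17703247070312), 46.53586196899414) 43.60247197770747 48.99687954733315
```

View pics/w10.png

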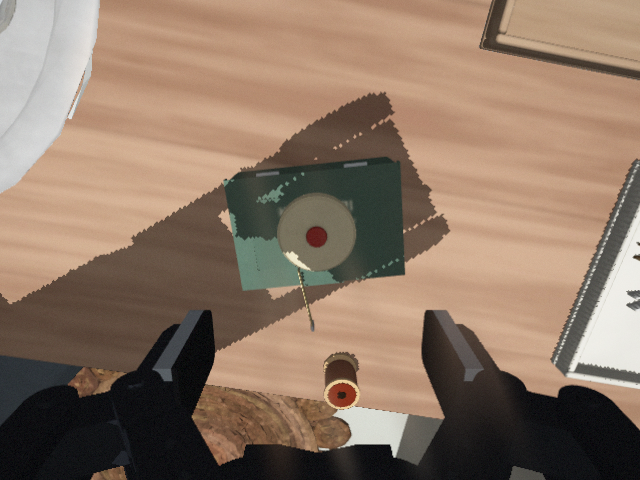

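The tape lies centred on the shut lid: case at (317,233), lid spanning about (225–405, 160–290). The rust reel is untouched at (342,380).

```bash
python3 -c "
from rig import r
print(r.sign_off())"
```

```text
the job is handed in; nothing more can be done
None
```

The tin is packed with cream at the left, the thimble in the middle and grey at the right; the lid is shut with the tape measure centred on it, the rust reel is untouched, and the job is handed in at about 30 s (no verdict was returned).

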